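# Jack up a hinged control tray and hold it

### The arm

A 7-joint arm with a two-finger parallel gripper is mounted at the origin on the work surface. World frame = base frame: x ahead of the robot, y to its left, z up, the work surface at z = 0. Lengths are in mm, angles in rad, forces in N, time in s.
With the tool pointing down it reaches from about 400 to 850 mm from the base axis. Payload 4.5 kg.
Tool frame: the origin (TCP) lies between the finger pads; the fingertips stand 22 mm ahead of it and the grasp point (between the pads) lies 3 mm ahead of it; y points along the fingers, z is the direction in which the jaws open and shut, and the axes are right-handed (so a half turn about y gives the same grasp; the last joint's range is limited). The gripper opens to 85 mm and grips with 20 to 120 N. Pads are 22 mm wide; open, the fingers measure 114 mm over their backs; the gripper's body (76 mm by 85 mm) begins 54 mm behind the grasp point. The pads swing forward as they close: fully open they stand 13 mm farther back than shut.
Start: joints at [-1.208, 0.689, -0.195, 1.565, 0.157, 0.902, -0.215], TCP at [201.798, 591.549, 253.317] pointing down, gripper open.
Joint ranges: [-3.01, 3.01], [-0.46, 2.08], [-1.47, 1.51], [0.13, 2.56], [-1, 4.14], [0.04, 2.09], [-2.66, 2.66]. Speed limits (rad/s): [2.57, 2.57, 3.14, 3.14, 3.14, 3.14, 3.14].

### API

Orientations are given as a unit quaternion [w, x, y, z].
In Python, from rig import sensors, eyes, order gives the robot as it stands.
- The arm moves only by the tool carry_out, never from a script. Its argument "targets" is a list of rows, each a list of 7 numbers: the turn, a rotation vector about the world's x, y, z in units of 6 degrees (1.0 is 6 degrees), then the shift along the world's x, y, z in units of 40 mm (1.0 is 40 mm), then the finger opening in mm, from 0 to 85.4. A call has 1 to 5 rows; each row shifts and turns the commanded pose from where the row before left it; what a row does not reach is not made up. A row lasts 1/8 s, in which the tool goes at most 62.5 mm and 10.7 degrees, less where a joint would pass 70% of its speed; a pose out of reach is approached as far as the arm can. A call is refused whole if a number of a shift passes 1 or a number of a turn 1, either way. A call with a gripper value outside its range is refused whole. The fingers move at their own pace and stop on an object; "force" is the grip in N (left out, the last holds). Time passes only in rows, so rows that do not move let the fingers close. It gives the time, the measured TCP pose, the force and the opening at its end, in the units of the state.
- sensors.observe(): the state, without advancing time (a new reading comes with each control period).
- eyes.camera(name): name is "side" or "top"; returns the picture (480x640x3 uint8, red, green, blue); there is no depth.
- eyes.camera_model(name): a dict with "vfov" (degrees; the focal length in pixels is half the picture's height over the tangent of half this angle, whatever the lens; pixels are square), "cx", "cy" (the principal point, pixels), "k1" (the pictures are not rectified: a ray, as slopes to the right and down, at radius r is drawn at 1 + k1 r^2 times it, then the intrinsics apply), "rvec" (rotation vector, rad) and "tvec" (3), from world to camera coordinates, as OpenCV has them. Camera axes: x right, y down, z forward; pixel columns grow to the right and rows downward; lengths in mm; the calibration is good to about 2 mm. A picture is of the moment at which its call begins. camera_model takes no time and is no camera call.
- order.hand_in(): hands the job in, once; it reports no verdict.
Trained networks look in the newest picture that a camera, given by its name, has taken for a name from the list of things; names that differ only in an ending like _2 or _b are one class to them, and where a whole thing is asked for, a point or a joint stands for the part that bears it (a point fixed in the world has none). Each returns a list of dicts, best first, with "conf" (0 to 1); they miss things now and then, are a little off and sometimes report something else, mostly with a low value. They report only what shows in the picture. A call takes as long as a camera call.
- eyes.silhouettes(camera, label): "pixels" (480x640 bool, what is visible of it).
- eyes.place_of(camera, label): "location" ([x, y, z] in mm, in world coordinates, good to about 4 mm: a listed point, or the origin of a listed thing).
The state is a dict: "time_s": time; "q": joint angles; "joint_vel": joint speeds; "joint_efforts": joint torques, N m; "tool_pos": TCP position; "tool_rot": TCP orientation; "ft_force": force on the tool from outside, world axes, zero at the start; "wrist_torque": the same for the moment, N m; "finger_gap": finger opening in mm.
Only numpy, scipy, OpenCV 4.12 (cv2) and the standard library are available. Lean on these libraries where they do the work, as an engineer would, in place of code of your own. Each camera call takes 0.05 s, during which the arm holds its last target. There are 200 camera calls.

### The job

Bring the little lever jack to the hinged control tray and set it on the bench with its round saddle centred under the ringed lift point. Pump its handle (fully down, then let it come all the way back up) to bed the saddle, then push the handle fully down again and finish while holding it down, so that only the jack keeps the tray raised. Do not touch the control unit with the arm, and leave the loose things on the bench where they are.

Things in the scene. Friction and masses are not known exactly. Their poses are not given: they have to be found in the camera images.
- chassis: Bolted-down control unit: white plinth 250 x 290 x 66 mm, hinged aluminium tray on top with front panel and contactors, to 224 mm high. Origin: centre of underside; z up; y from the ear side to the tray hinge (at y +150 mm). From the edge y -150 mm, 66 mm up, stick out the lift ear (x 0, round end, 44 mm wide, to y -227, raised ring on top) and two square bolt ears (x +/-95, to y -195).
- lift_point (a point): Lift point: centre of the underside of the round steel pad (28 mm across) beneath the lift ear, right below the middle of the ring; at (0, -205, 62) mm in the control unit's frame while the tray is down. Free space beneath it down to the bench; the plinth's wall is 60 mm away. Lifting it takes about 6 to 10 N.
- tray (a joint): Tray hinge angle, rad: 0 = tray down on its plinth, grows as the ear side rises. A full jack stroke with the saddle under the lift point gives about 0.056 (lift point up by about 20 mm).
- jack: Loose lever jack, 0.7 to 0.95 kg. Origin: on its underside below the grip post's centre; z up, y towards the saddle. Dark steel base plate 64 mm wide (x), y -150 to +95 mm, 10 mm thick. Grip post: aluminium block 30 mm across x (grasp it so), 26 mm along y, top 95 mm up. Saddle at y +75 mm; handle behind the post, towards -y.
- saddle_top (a point): Centre of the top of the jack's round saddle (36 mm across), at (0, 75, 50) mm in the jack's frame with the handle up: it then passes 12 mm below the lift pad. It rises straight up with the handle: 53 mm per rad, 32 mm at full stroke.
- handle (a joint): Jack handle angle, rad: 0 = fully up, 0.6 = fully down (stop). Hinged about the jack's x axis at (0, -25, 45) mm in the jack's frame. A spring and the load push it back up as soon as it is let go; it does not latch. Holding it fully down takes about 10 N at the handle pad.
- handle_pad (a point): Centre of the top face of the rubber push pad (40 x 40 x 10 mm) at the handle's end; push it with closed fingertips. In the jack's frame at (0, -117, 124) mm with the handle up, (0, -145, 59) mm fully down, on an arc of 121 mm radius about the hinge. Face slopes 0.35 rad with handle up (outer, -y, edge higher), 0.25 rad the other way when down.
- spare_contactor: Loose black and grey contactor 80 x 45 x 75 mm standing on the bench; a bystander. Origin: centre of its underside.
- terminal_bin: Small open grey bin 110 x 85 x 40 mm with terminals; a bystander. Origin: centre of its underside.
- screwdriver: Screwdriver, black handle, lying on the bench beyond the jack; a bystander. Origin: about the middle of its length, on the bench.

How it is judged:
By the outcome, as a careful person would: the job done as asked, in the order asked, and still so for the second after the job is handed in, while the arm keeps its last pose, push and grip.
It also fails if it takes over 54 s, if anything falls off the work surface, if the arm or the gripper's body presses on something with over 40 N, if the wrist force passes 120 N, or if a joint passes its speed limit or range.

## Working session

There is one attempt and no reset: what is moved stays moved. The work goes in short steps, Python scripts to look and compute and a tool call to move; the robot and the scene stay as the last step left them, time stands still between calls to the robot, and variables do not carry over. Pictures are saved under pics/ and viewed, about 8 in all and at most 12, crops included, and the job is handed in when it is done.

Besides the shell and the picture viewer there is one more tool, called as name(argument=value, ...), one argument or row to a line, values as JSON. carry_out: Moves the arm, as the interface text tells. Its arguments: {"type":"object","properties":{"targets":{"type":"array","items":{"type":"array","items":{"type":"number"}}},"force":{"type":"number"}},"required":["targets"]}

```bash
ls; mkdir -p pics; python3 - <<'E'
from rig import sensors, eyes, order
import cv2,numpy as np
s=sensors.observe()
print({k:np.round(v,3).tolist() for k,v in s.items()})
for c in ("top","side"):
    im=eyes.camera(c); cv2.imwrite(f"pics/{c}0.png",im[:,:,::-1]); print(eyes.camera_model(c))
    for l in ("chassis","lift_point","jack","saddle_top","handle_pad","spare_contactor","terminal_bin","screwdriver"):
        print(c,l,[(np.round(d["location"],1).tolist(),round(d["conf"],2)) for d in eyes.place_of(c,l)[:2]])
E
```

```text
pics
{'time_s': 0.0, 'q': [-1.208, 0.69, -0.195, 1.566, 0.157, 0.903, -0.215], 'joint_vel': [0.001, -0.0, -0.001, 0.0, 0.001, -0.001, -0.001], 'joint_efforts': [-0.0, -53.962, -1.266, -15.854, 0.009, 0.01, -0.0], 'tool_pos': [201.657, 590.891, 252.454], 'tool_rot': [-0.697, 0.698, -0.116, 0.116], 'ft_force': [-0.731, -0.067, -0.182], 'wrist_torque': [-0.038, -0.041, 0.003], 'finger_gap': 85.536}
{'vfov': 52.86053728366361, 'cx': 315.41327854986804, 'cy': 236.50862647668092, 'k1': 0.013433080891026225, 'rvec': array([ 2.03910327, -2.17758177,  0.23957825]), 'tvec': array([ 127.60943394,  619.50411657, 1253.69654452])}
top chassis [([505.1, 371.5, 3.5], 0.75)]
top lift_point [([477.7, 163.8, 61.2], 0.62)]
top jack [([518.9, -148.1, 3.9], 0.73), ([755.9, -72.1, 2.5], 0.23)]
top saddle_top [([527.6, -66.9, 47.7], 0.61)]
top handle_pad [([501.7, -261.6, 124.3], 0.69), ([477.7, 166.8, 60.3], 0.25)]
top spare_contactor [([758.9, -70.9, -1.2], 0.6)]
top terminal_bin [([754.3, 75.6, 0.5], 0.91)]
top screwdriver [([720.2, -301.3, -2.4], 0.69)]
{'vfov': 51.13422659180182, 'cx': 326.0546984665598, 'cy': 243.69341624000467, 'k1': -0.10745171400254372, 'rvec': array([ 0.37522599, -2.82171619,  1.0644494 ]), 'tvec': array([ 621.44914439,  134.64393123, 1125.02564791])}
side chassis [([508.4, 364.2, -2.4], 0.95)]
side lift_point [([479.0, 166.0, 67.4], 0.58)]
side jack [([516.0, -141.9, -4.9], 0.84)]
side saddle_top [([527.1, -70.1, 44.2], 0.63)]
side handle_pad [([503.4, -257.1, 123.7], 0.59)]
side spare_contactor [([757.2, -68.6, 2.4], 0.62), ([756.7, 71.1, 1.3], 0.6)]
side terminal_bin [([754.8, 74.3, -0.4], 0.97)]
side screwdriver [([717.4, -308.2, -3.5], 0.63)]
```

View pics/top0.png

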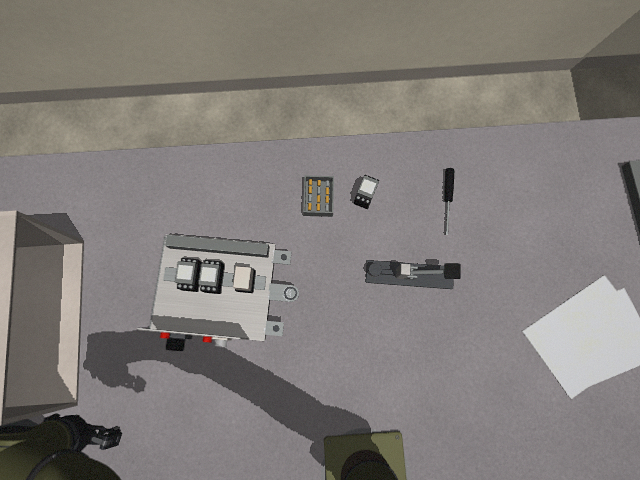

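View pics/side0.png

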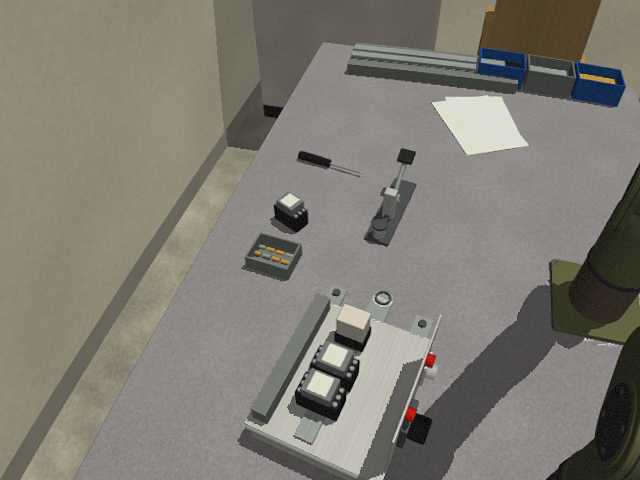

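The top view shows the jack at about (375–453, 270) px, with its saddle to the left, facing the chassis. The lift ear's ring is at (290, 293). The side view agrees: ring (382, 299), saddle (379, 228), pad (406, 156), and the path between them is clear. Next I'll refine the ring and saddle positions with enlarged crops.

```bash
cat > h.py <<'E'
import numpy as np, cv2
from rig import sensors, eyes
def KRT(c):
    m=eyes.camera_model(c); f=240/np.tan(np.radians(m["vfov"]/2))
    return f,m["cx"],m["cy"],m["k1"],cv2.Rodrigues(m["rvec"])[0],m["tvec"]
def proj(c,P):
    f,cx,cy,k,R,t=KRT(c); X=np.atleast_2d(P)@R.T+t; s=X[:,:2]/X[:,2:]
    s=s*(1+k*(s**2).sum(1,keepdims=True)); return s*f+[cx,cy]
def onplane(c,uv,z):
    from scipy.optimize import fsolve
    return fsolve(lambda p: proj(c,[p[0],p[1],z])[0]-uv,[480,50])
def frame(x,y,yaw,P):
    c,s=np.cos(yaw),np.sin(yaw); P=np.atleast_2d(P).astype(float)
    return np.c_[x+c*P[:,0]-s*P[:,1], y+s*P[:,0]+c*P[:,1], P[:,2]]
E
python3 - <<'E'
from h import *
from scipy.spatial.transform import Rotation as R
s=sensors.observe(); w,x,y,z=s["tool_rot"]; print(np.round(R.from_quat([x,y,z,w]).as_matrix(),3))
rows=[]
CH=(506.5,368,-.137); JK=(517.5,-145,-.13)
th=np.linspace(0,2*np.pi,24)
circ=lambda cx,cy,z,r:np.c_[cx+r*np.cos(th),cy+r*np.sin(th),0*th+z]
sq=lambda a,b,c,d,z:np.array([[a,c,z],[b,c,z],[b,d,z],[a,d,z]])
shapes=[[frame(*CH,circ(0,-205,70,22)),frame(*CH,sq(-125,125,-145,145,66)),frame(*CH,sq(-117,-73,-195,-150,68)),frame(*CH,sq(73,117,-195,-150,68))],
 [frame(*JK,circ(0,75,50,18)),frame(*JK,sq(-32,32,-150,95,10)),frame(*JK,sq(-15,15,-13,13,95)),frame(*JK,[[-20,-117+18.8,124-6.9],[20,-117+18.8,124-6.9],[20,-135.8,130.9],[-20,-135.8,130.9]])]]
for c in("top","side"):
    im=cv2.cvtColor(cv2.imread(f"pics/{c}0.png"),cv2.COLOR_BGR2RGB); row=[]
    for i,ctr in enumerate([frame(*CH,[0,-195,70])[0],frame(*JK,[0,-30,40])[0]]):
        u,v=proj(c,ctr)[0]; h=50 if i==0 else 62; u0,v0=int(u-h),int(v-h*.75); k=400/(2*h)
        o=cv2.resize(im[v0:v0+int(1.5*h),u0:u0+2*h],(400,300),interpolation=cv2.INTER_CUBIC)
        for S in shapes[i]:
            cv2.polylines(o,[np.int32((proj(c,S)-[u0,v0]+.5)*k)],True,(0,255,0),1)
        row.append(o)
    rows.append(np.hstack(row))
cv2.imwrite("pics/crop1.png",np.vstack(rows)[:,:,::-1])
E
```

```text
[[ 0.946  0.     0.323]
 [-0.323  0.     0.946]
 [-0.    -1.     0.   ]]
```

View pics/crop1.png

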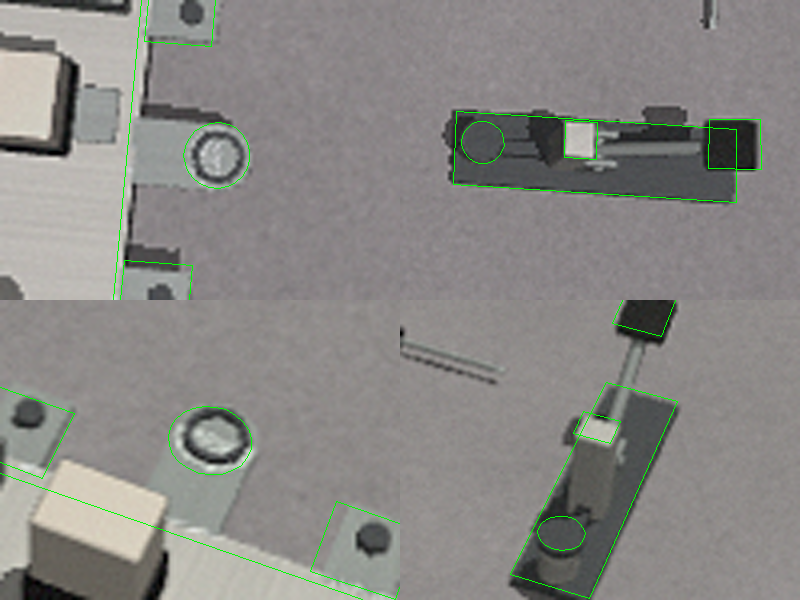

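The overlay matches both crops to about 1 mm: the jack is at (517.5, −145, yaw −0.130) and the chassis at (506.5, 368, yaw −0.137). Next I move to above the grip post.

carry_out(
  targets=[
    [0,0,0,0,0,1,70],
    [0,0,0,0,0,1,70],
    [0,0,-0.655,0.4,-0.92,1,70],
    [0,0,-0.655,0.4,-0.92,0,70],
    [0,0,-0.655,0.4,-0.92,0,70],
  ],
)

```text
time_s: 1.52
tool_pos: [250.3, 480.2, 374.0]
tool_rot: [0.682, -0.681, 0.187, -0.188]
ft_force: [0.7, -0.2, 0.3]
finger_gap: 70.2
```

carry_out(
  targets=[
    [0,0,-0.655,0.4,-0.92,0,70],
    [0,0,-0.655,0.4,-0.92,0,70],
    [0,0,-0.655,0.4,-0.92,0,70],
    [0,0,-0.655,0.4,-0.92,0,70],
    [0,0,-0.655,0.4,-0.92,0,70],
  ],
)

```text
time_s: 2.15
tool_pos: [330.2, 295.9, 373.5]
tool_rot: [0.64, -0.64, 0.301, -0.301]
ft_force: [0.1, 0.0, -0.8]
finger_gap: 69.8
```

carry_out(
  targets=[
    [0,0,-0.655,0.4,-0.92,0,70],
    [0,0,-0.655,0.4,-0.92,0,70],
    [0,0,-0.655,0.4,-0.92,0,70],
    [0,0,-0.655,0.4,-0.92,0,70],
    [0,0,-0.655,0.4,-0.92,0,70],
  ],
)

```text
time_s: 2.78
tool_pos: [410.2, 112.0, 373.6]
tool_rot: [0.579, -0.579, 0.406, -0.406]
ft_force: [0.7, 0.2, -0.3]
finger_gap: 69.9
```

carry_out(
  targets=[
    [0,0,-0.655,0.4,-0.92,0,70],
    [0,0,-0.655,0.4,-0.92,-0.6,70],
    [0,0,-0.655,0.4,-0.92,-0.8,70],
    [0,0,-0.655,0.4,-0.92,-0.8,70],
    [0,0,-0.655,0.4,-0.92,-0.8,70],
  ],
)

```text
time_s: 3.4
tool_pos: [490.5, -71.8, 252.5]
tool_rot: [0.502, -0.501, 0.498, -0.499]
ft_force: [0.9, 0.3, 0.7]
finger_gap: 70.0
```

carry_out(
  targets=[
    [0,0,-0.66,0.35,-0.92,-0.5,70],
    [0,0,-0.65,0.32,-0.91,-0.5,70],
    [0,0,0,0,0,-0.5,70],
    [0,0,0,0,0,-0.4,70],
    [0,0,0,0,0,0,70],
  ],
)

```text
time_s: 4.03
tool_pos: [516.0, -143.8, 176.4]
tool_rot: [0.466, -0.467, 0.532, -0.531]
ft_force: [0.3, 0.4, 0.5]
finger_gap: 70.0
```

```bash
python3 - <<'E'
from h import *
from scipy.spatial.transform import Rotation as R
s=sensors.observe(); w,x,y,z=s["tool_rot"]; M=R.from_quat([x,y,z,w]).as_matrix(); print(s["tool_pos"],np.round(M,3),np.arctan2(M[1,2],M[0,2]),np.round(s["q"],2))
E
```

```text
[ 515.96203689 -143.77574091  176.41539082] [[-0.129 -0.002  0.992]
 [-0.992  0.001 -0.129]
 [-0.    -1.    -0.002]] -0.12970333265403114 [ 0.08  0.7   0.18  1.92 -0.23  0.55  0.28]
```

carry_out(
  targets=[
    [0,0,0,0.04,-0.03,-0.6,70],
    [0,0,0,0,0,-0.7,70],
    [0,0,0,0,0,-0.7,70],
    [0,0,0,0,0,-0.5,70],
    [0,0,0,0,0,0,70],
  ],
)

```text
time_s: 4.65
tool_pos: [518.0, -145.0, 77.0]
tool_rot: [0.466, -0.467, 0.532, -0.531]
ft_force: [0.4, 0.1, 0.1]
finger_gap: 69.6
```

carry_out(
  targets=[
    [0,0,0,0,0,0,20],
    [0,0,0,0,0,0,20],
    [0,0,0,0,0,0,20],
    [0,0,0,0,0,0,20],
    [0,0,0,0,0,0,20],
  ],
  force=80,
)

```text
time_s: 5.28
tool_pos: [517.9, -145.2, 78.4]
tool_rot: [-0.466, 0.466, -0.532, 0.532]
ft_force: [-2.5, 0.7, 6.4]
finger_gap: 29.3
```

carry_out(
  targets=[
    [0,0,0,0,0,0,20],
    [0,0,0,0,0,0.2,20],
    [0,0,0,0,0,0.2,20],
    [0,0,0,0,0,0,20],
    [0,0,0,0,0,0,20],
  ],
)

```text
time_s: 5.9
tool_pos: [518.0, -145.1, 93.1]
tool_rot: [0.467, -0.467, 0.531, -0.531]
ft_force: [1.0, 1.0, -8.0]
finger_gap: 29.2
```

```bash
cat > v.py <<'E'
from h import *
import sys
def crop(name,CH,JK,ctr,h=70,dz=0):
    th=np.linspace(0,2*np.pi,24); rows=[]
    circ=lambda cx,cy,z,r:np.c_[cx+r*np.cos(th),cy+r*np.sin(th),0*th+z]
    sq=lambda a,b,c,d,z:np.array([[a,c,z],[b,c,z],[b,d,z],[a,d,z]])
    S=[frame(*CH,circ(0,-205,70,22))]+[frame(*JK,p)+[0,0,dz] for p in (circ(0,75,50,18),sq(-32,32,-150,95,10))]
    for c in("top","side"):
        im=eyes.camera(c); u,v=proj(c,ctr)[0]; u0,v0=int(u-h),int(v-h); k=400/(2*h)
        o=cv2.resize(im[v0:v0+2*h,u0:u0+2*h],(400,400),interpolation=cv2.INTER_CUBIC)
        for s in S: cv2.polylines(o,[np.int32((proj(c,s)-[u0,v0]+.5)*k)],True,(0,255,0),1)
        rows.append(o)
        for l in ("jack","saddle_top","handle_pad","lift_point"): print(c,l,[(np.round(d["location"],1).tolist(),round(d["conf"],2)) for d in eyes.place_of(c,l)[:1]])
    cv2.imwrite(name,np.hstack(rows)[:,:,::-1])
E
python3 - <<'E'
from v import *
s=sensors.observe(); print(s["tool_pos"],s["ft_force"],s["wrist_torque"])
crop("pics/c2.png",(506.5,368,-.137),(517.5,-145,-.13),[505,-140,60],dz=16)
E
```

```text
[ 518.04141752 -145.09543588   93.13953724] [ 1.0487872   0.98388085 -8.02001871] [ 0.21680913 -0.05086766 -0.01387966]
top jack [([519.2, -147.2, 17.1], 0.58)]
top saddle_top [([529.3, -67.4, 64.5], 0.63)]
top handle_pad []
top lift_point [([476.4, 169.1, 59.8], 0.92)]
side jack [([515.0, -141.2, 12.6], 0.55)]
side saddle_top [([527.1, -69.9, 60.7], 0.71)]
side handle_pad [([502.7, -258.3, 140.1], 0.62)]
side lift_point [([475.0, 166.2, 64.1], 0.59)]
```

View pics/c2.png

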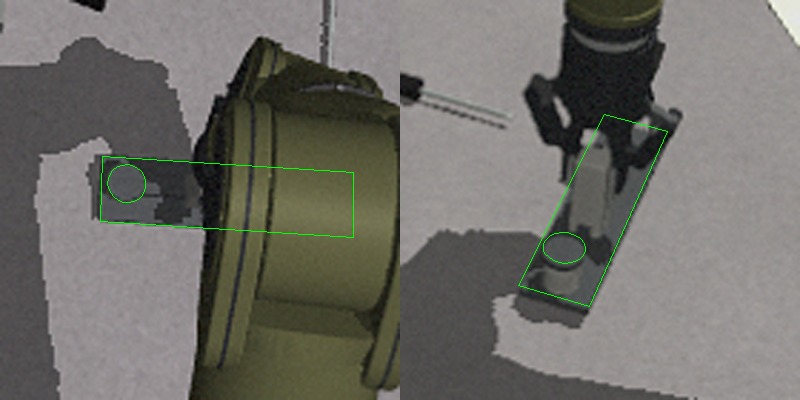

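Jack is lifted about 15 mm, level and firmly held. Now carrying it to short of the ear.

carry_out(
  targets=[
    [0,0,0,-0.12,0.3,0,20],
    [0,0,0,-0.12,0.44,0,20],
    [0,0,0,-0.12,0.5,0,20],
    [0,0,0,-0.12,0.5,0,20],
    [0,0,0,-0.12,0.5,0,20],
  ],
)

```text
time_s: 7.02
tool_pos: [493.7, -53.1, 93.4]
tool_rot: [0.467, -0.467, 0.531, -0.531]
ft_force: [0.4, 0.1, -8.6]
finger_gap: 29.0
```

carry_out(
  targets=[
    [0,0,0,-0.12,0.5,0,20],
    [0,0,0,-0.12,0.5,0,20],
    [0,0,0,-0.12,0.5,0,20],
    [0,0,0,-0.12,0.4,-0.1,20],
    [0,0,0,-0.12,0.2,-0.17,20],
  ],
)

```text
time_s: 7.65
tool_pos: [470.0, 30.3, 82.3]
tool_rot: [0.468, -0.467, 0.531, -0.531]
ft_force: [-0.3, -0.9, -8.7]
finger_gap: 29.1
```

carry_out(
  targets=[
    [0,0,0,0,0,0,20],
    [0,0,0,0,0,0,20],
  ],
)

```text
time_s: 7.9
tool_pos: [470.6, 27.3, 82.5]
tool_rot: [-0.466, 0.466, -0.531, 0.532]
ft_force: [0.1, -0.1, -8.6]
finger_gap: 29.3
```

```bash
python3 - <<'E'
from v import *
s=sensors.observe(); print(s["tool_pos"],s["ft_force"],s["wrist_torque"])
t=s["tool_pos"]
crop("pics/c3.png",(506.5,368,-.137),(517.5+t[0]-518,-145+t[1]+145.1,-.13),[478,110,60],h=60,dz=4)
E
```

```text
[470.56051548  27.27194922  82.45535303] [ 0.09619133 -0.08387857 -8.55608554] [ 0.14215597 -0.11808034  0.04792305]
top jack []
top saddle_top []
top handle_pad [([458.4, -87.3, 127.9], 0.7)]
top lift_point [([475.9, 167.2, 61.6], 0.79)]
side jack [([472.4, 31.9, 1.0], 0.6)]
side saddle_top [([477.7, 103.1, 49.5], 0.66)]
side handle_pad []
side lift_point [([473.4, 166.0, 66.4], 0.82)]
```

View pics/c3.png

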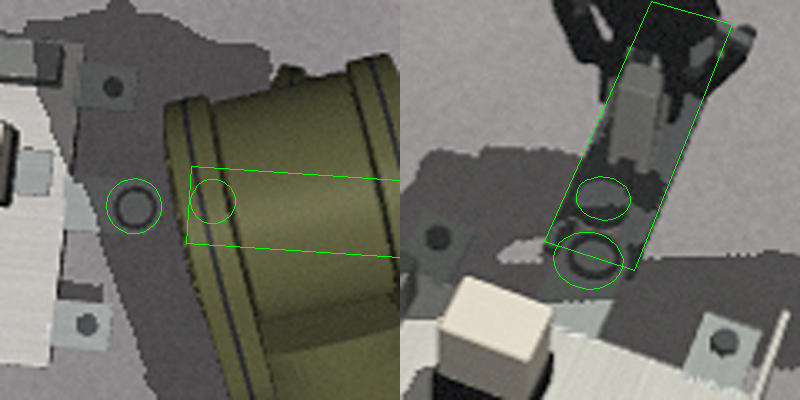

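```bash
python3 - <<'E'
from h import *
from scipy.optimize import least_squares
for tag in (0,1):
    uv=[]
    for c in("top","side"):
        im=cv2.imread(f"pics/{c}0.png") if tag==0 else eyes.camera(c)[:,:,::-1]
        g=cv2.cvtColor(np.ascontiguousarray(im),cv2.COLOR_BGR2GRAY).astype(float)
        p=proj(c,[478.3,165,69])[0]; vv,uu=np.mgrid[:480,:640]; r=np.hypot(uu-p[0],vv-p[1]); R=7.5 if c=="top" else 10
        sel=r<R; w=np.clip(np.percentile(g[sel],60)-g,0,None)*sel
        q=np.array([(w*uu).sum(),(w*vv).sum()])/w.sum(); uv.append(q); print(c,p,q)
    f=lambda X:np.r_[proj("top",X)[0]-uv[0],proj("side",X)[0]-uv[1]]
    s=least_squares(f,[478,165,69]); print(s.x,s.fun)
    f=lambda X:np.r_[proj("top",[*X,70])[0]-uv[0],proj("side",[*X,70])[0]-uv[1]]
    s=least_squares(f,[478,165]); print(s.x,s.fun)
E
```

```text
top [289.75139088 292.47362152] [289.91634317 292.92488354]
side [381.04630995 298.89056991] [382.5403844  297.41784246]
[475.96434227 164.39801993  74.55093776] [ 0.002075    0.1966799  -0.14857332 -0.04738098]
[476.29252929 162.8222125 ] [ 0.67336992  0.20945735 -0.32216241  0.57927437]
top [289.75139088 292.47362152] [289.9781465  292.80979361]
side [381.04630995 298.89056991] [382.05477495 297.19337938]
[476.74685856 164.19231602  74.63673278] [ 9.30966680e-05  8.50518673e-03 -6.42526062e-03 -2.04962788e-03]
[477.08432487 162.58615494] [ 0.68391321  0.02143579 -0.18312748  0.63648857]
```

carry_out(
  targets=[
    [0,0,0,-0.02,0.3,0,20],
    [0,0,0,-0.02,0.4,0,20],
    [0,0,0,-0.02,0.4,0,20],
    [0,0,0,-0.02,0.3,0,20],
    [0,0,0,0,0.17,0,20],
  ],
)

```text
time_s: 9.12
tool_pos: [466.8, 92.6, 82.5]
tool_rot: [0.467, -0.467, 0.531, -0.531]
ft_force: [0.3, -0.1, -9.0]
finger_gap: 29.2
```

carry_out(
  targets=[
    [0,0,0,0,0,0,20],
    [0,0,0,0,0,-0.05,20],
    [0,0,0,0,0,-0.05,20],
    [0,0,0,0,0,0,20],
  ],
)

```text
time_s: 9.62
tool_pos: [467.1, 90.4, 78.5]
tool_rot: [-0.466, 0.466, -0.532, 0.532]
ft_force: [0.4, -0.4, -7.7]
finger_gap: 29.1
```

```bash
python3 - <<'E'
from v import *
s=sensors.observe(); print(s["tool_pos"],s["ft_force"],s["wrist_torque"])
t=s["tool_pos"]
crop("pics/c4.png",(504.6,368,-.137),(t[0]-.5,t[1]+.1+.4,-.13),[473,110,60],h=60)
E
```

```text
[467.05551229  90.44523912  78.48919633] [ 0.39462723 -0.40283138 -7.65459702] [ 0.02701082 -0.0264539  -0.01251532]
top jack []
top saddle_top []
top handle_pad [([454.3, -24.2, 122.4], 0.65)]
top lift_point []
side jack [([467.1, 93.7, -5.9], 0.91)]
side saddle_top []
side handle_pad []
side lift_point [([476.4, 163.6, 64.3], 0.69)]
```

View pics/c4.png

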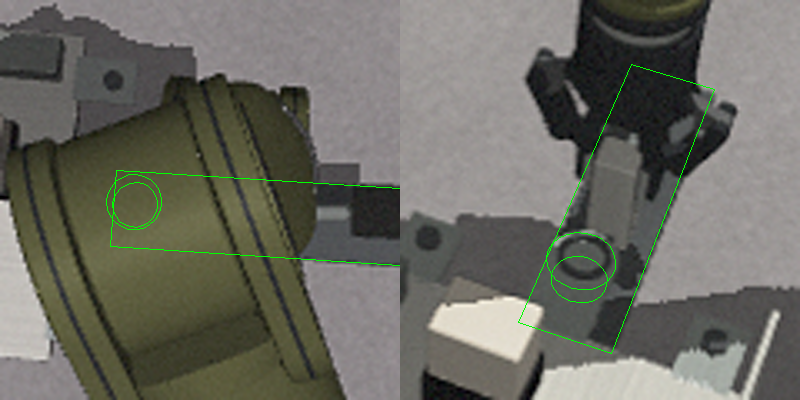

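The side view shows the ring at about (580, 258) in the crop, with the jack base passing under the ear as overlaid. The arm hides the top view. I'll lower onto the bench, release, back off and check.

carry_out(
  targets=[
    [0,0,0,0,0,-0.05,20],
    [0,0,0,0,0,-0.03,20],
    [0,0,0,0,0,0,20],
  ],
)

```text
time_s: 10.5
tool_pos: [466.7, 91.2, 78.3]
tool_rot: [-0.467, 0.466, -0.531, 0.531]
ft_force: [-6.6, 0.1, 29.8]
finger_gap: 29.0
```

carry_out(
  targets=[
    [0,0,0,0,0,0,65],
    [0,0,0,0,0,0,65],
    [0,0,0,0,0,0,65],
    [0,0,0,0,0,0.5,65],
    [0,0,0,0,0,0.9,65],
  ],
  force=30,
)

```text
time_s: 11.12
tool_pos: [466.3, 91.0, 130.9]
tool_rot: [0.466, -0.467, 0.532, -0.531]
ft_force: [0.3, -0.6, 0.9]
finger_gap: 65.0
```

carry_out(
  targets=[
    [0,0,0,0,0,1,0],
    [0,0,0,0,0,1,0],
    [0,0,0,0,-0.9,0.2,0],
    [0,0,0,0,-0.9,0,0],
    [0,0,0,0,-0.9,0,0],
  ],
)

```text
time_s: 11.75
tool_pos: [467.0, -17.7, 219.4]
tool_rot: [-0.467, 0.467, -0.531, 0.531]
ft_force: [0.9, -0.4, 0.3]
finger_gap: -0.1
```

carry_out(
  targets=[
    [0,0,0,0,-0.9,0,0],
    [0,0,0,0,-0.9,0,0],
    [0,0,0,0,-0.9,0,0],
    [0,0,0,0,-0.9,0,0],
    [0,0,0,0,0,0,0],
  ],
)

```text
time_s: 12.38
tool_pos: [466.5, -164.3, 219.3]
tool_rot: [-0.465, 0.465, -0.532, 0.533]
ft_force: [0.7, -0.2, 0.1]
finger_gap: -0.1
```

```bash
python3 - <<'E'
from v import *
s=sensors.observe(); print(s["tool_pos"],s["ft_force"],s["wrist_torque"])
crop("pics/c5.png",(504.6,368,-.137),(466.6,90.9,-.13),[471,100,60],h=60)
E
```

```text
[ 466.52396448 -164.34069261  219.31028401] [ 0.70720165 -0.21809039  0.12745696] [-0.02620702 -0.06821593 -0.00595161]
top jack [([468.3, 90.7, 3.0], 0.72)]
top saddle_top [([476.6, 167.8, 57.8], 0.43)]
top handle_pad [([453.7, -25.1, 123.1], 0.66)]
top lift_point [([476.3, 168.9, 58.6], 0.84)]
side jack [([466.6, 95.9, -2.2], 0.82)]
side saddle_top []
side handle_pad [([453.6, -23.4, 124.0], 0.81)]
side lift_point [([477.4, 166.2, 64.9], 0.91)]
```

View pics/c5.png

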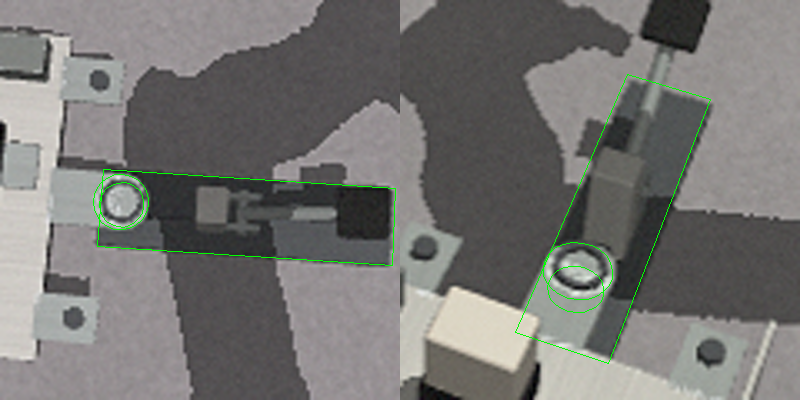

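The jack is well placed: in both views the ring and saddle overlays coincide within about 2 mm, and the nets give saddle (476.6, 167.8) against lift point (476.3, 168.9). Moving over the handle pad, fingers closed.

carry_out(
  targets=[
    [0,0,0,-0.09,0.87,-0.2,0],
    [0,0,0,-0.09,0.87,-0.2,0],
    [0,0,0,-0.09,0.87,-0.3,0],
    [0,0,0,-0.09,0.87,-0.4,0],
    [0,0,0,0,0,0,0],
  ],
)

```text
time_s: 13.5
tool_pos: [451.6, -18.4, 174.4]
tool_rot: [0.468, -0.468, 0.531, -0.529]
ft_force: [0.0, -0.9, -0.1]
finger_gap: -0.2
```

carry_out(
  targets=[
    [0,0,0,0,0,0,0],
    [0,0,0,0,0,-0.3,0],
    [0,0,0,0,0,-0.2,0],
    [0,0,0,0,0,-0.1,0],
  ],
)

```text
time_s: 14.0
tool_pos: [452.3, -22.2, 150.6]
tool_rot: [0.466, -0.466, 0.532, -0.531]
ft_force: [0.8, 0.3, 1.2]
finger_gap: 0.0
```

carry_out(
  targets=[
    [0,0,0,-0.01,-0.07,-0.13,0],
    [0,0,0,-0.02,-0.13,-0.18,0],
    [0,0,0,-0.02,-0.13,-0.18,0],
    [0,0,0,-0.013,-0.105,-0.2,0],
    [0,0,0,-0.013,-0.105,-0.2,0],
  ],
)

```text
time_s: 14.62
tool_pos: [449.6, -42.6, 115.3]
tool_rot: [0.467, -0.466, 0.532, -0.531]
ft_force: [0.9, 5.1, 5.0]
finger_gap: -0.5
```

carry_out(
  targets=[
    [0,0,0,-0.01,-0.075,-0.21,0],
    [0,0,0,-0.01,-0.075,-0.21,0],
    [0,0,0,-0.005,-0.04,-0.22,0],
    [0,0,0,-0.005,-0.04,-0.2,0],
    [0,0,0,0,0,0,0],
  ],
)

```text
time_s: 15.25
tool_pos: [448.3, -52.0, 81.9]
tool_rot: [0.467, -0.466, 0.532, -0.531]
ft_force: [0.7, 3.3, 8.6]
finger_gap: -0.0
```

carry_out(
  targets=[
    [0,0,0,0,0,-0.05,0],
    [0,0,0,0,0,0,0],
  ],
)

```text
time_s: 15.5
tool_pos: [448.3, -52.0, 81.1]
tool_rot: [0.467, -0.466, 0.531, -0.531]
ft_force: [-2.6, 3.0, 21.6]
finger_gap: 0.0
```

carry_out(
  targets=[
    [0,0,0,0,0,-0.03,0],
    [0,0,0,0,0,0,0],
  ],
)

```text
time_s: 15.75
tool_pos: [448.3, -52.0, 80.5]
tool_rot: [-0.467, 0.466, -0.531, 0.531]
ft_force: [-2.7, 3.7, 30.1]
finger_gap: 0.1
```

```bash
python3 - <<'E'
from v import *
s=sensors.observe(); print(s["tool_pos"],s["ft_force"],s["wrist_torque"])
crop("pics/c6.png",(504.6,368,-.137),(466.6,90.9,-.13),[471,100,60],h=75)
E
```

```text
[448.34792445 -52.03573621  80.54329459] [-2.74361327  3.68362392 30.12041057] [0.87861402 0.55687275 0.03614342]
top jack [([470.5, 92.8, 2.8], 0.71)]
top saddle_top []
top handle_pad [([447.6, -54.4, 56.3], 0.72)]
top lift_point [([475.4, 167.1, 81.5], 0.58)]
side jack [([465.9, 95.2, -4.9], 0.6)]
side saddle_top []
side handle_pad [([447.3, -50.2, 59.5], 0.61)]
side lift_point [([474.6, 165.9, 87.1], 0.9)]
```

View pics/c6.png

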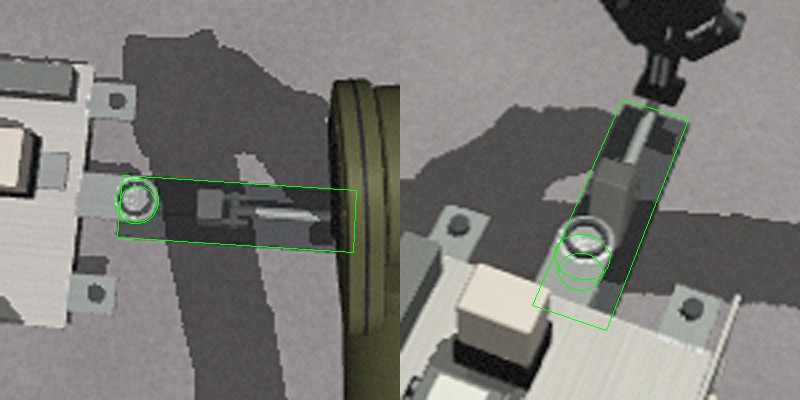

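The handle is on its stop (force climbs steeply to 30 N), and the lift point has risen about 20 mm. Now I let the handle come back fully up.

carry_out(
  targets=[
    [0,0,0,0.01,0.05,0.28,0],
    [0,0,0,0.015,0.11,0.42,0],
    [0,0,0,0.025,0.18,0.41,0],
    [0,0,0,0.025,0.2,0.38,0],
    [0,0,0,0.03,0.23,0.37,0],
  ],
)

```text
time_s: 16.88
tool_pos: [452.7, -21.5, 153.4]
tool_rot: [-0.467, 0.466, -0.531, 0.531]
ft_force: [-0.5, 0.2, 0.8]
finger_gap: 0.1
```

carry_out(
  targets=[
    [0,0,0,0,0,0.3,0],
    [0,0,0,0,0,0.4,0],
    [0,0,0,0,0,0,0],
    [0,0,0,0,0,0,0],
    [0,0,0,0,0,0,0],
  ],
)

```text
time_s: 17.5
tool_pos: [452.2, -21.9, 180.7]
tool_rot: [0.466, -0.467, 0.532, -0.531]
ft_force: [-0.0, 0.9, -0.1]
finger_gap: 0.3
```

```bash
python3 - <<'E'
from v import *
s=sensors.observe(); print(s["tool_pos"],s["ft_force"],s["wrist_torque"])
crop("pics/c7.png",(504.6,368,-.137),(466.6,90.9,-.13),[471,85,60],h=75)
E
```

```text
[452.15544062 -21.87038898 180.70523746] [-0.01441155  0.88525961 -0.10704443] [-0.00775967 -0.01419777 -0.04869877]
top jack [([470.5, 89.0, 1.6], 0.73)]
top saddle_top []
top handle_pad [([471.2, 89.7, 4.0], 0.4)]
top lift_point [([474.6, 167.1, 61.5], 0.58)]
side jack [([463.9, 96.6, -5.5], 0.73)]
side saddle_top [([465.6, 96.3, -2.7], 0.46)]
side handle_pad [([451.2, -21.5, 126.7], 0.57)]
side lift_point [([476.8, 165.1, 64.2], 0.96)]
```

View pics/c7.png

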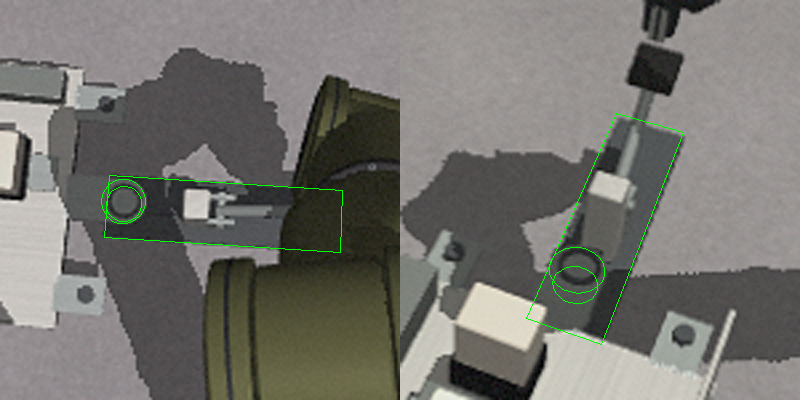

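The handle is back up (pad z ≈ 126), the tray is down (lift point z ≈ 62–64) and the jack hasn't moved. Now the second stroke.

carry_out(
  targets=[
    [0,0,0,0,0,-0.35,0],
    [0,0,0,0,0,-0.3,0],
    [0,0,0,0,0,-0.1,0],
    [0,0,0,-0.01,-0.07,-0.13,0],
    [0,0,0,-0.02,-0.13,-0.18,0],
  ],
)

```text
time_s: 18.62
tool_pos: [451.3, -29.7, 138.9]
tool_rot: [0.467, -0.466, 0.531, -0.531]
ft_force: [-0.2, 1.1, 2.9]
finger_gap: -0.4
```

carry_out(
  targets=[
    [0,0,0,-0.02,-0.13,-0.18,0],
    [0,0,0,-0.013,-0.105,-0.2,0],
    [0,0,0,-0.013,-0.105,-0.2,0],
    [0,0,0,-0.01,-0.075,-0.21,0],
    [0,0,0,-0.01,-0.075,-0.21,0],
  ],
)

```text
time_s: 19.25
tool_pos: [448.8, -48.6, 98.6]
tool_rot: [0.467, -0.466, 0.531, -0.531]
ft_force: [-0.9, 4.2, 7.7]
finger_gap: 0.1
```

carry_out(
  targets=[
    [0,0,0,-0.005,-0.04,-0.22,0],
    [0,0,0,-0.005,-0.04,-0.18,0],
    [0,0,0,0,0,0,0],
    [0,0,0,0,0,0,0],
  ],
)

```text
time_s: 19.75
tool_pos: [448.3, -52.2, 82.9]
tool_rot: [0.467, -0.466, 0.531, -0.531]
ft_force: [-1.1, 3.3, 9.0]
finger_gap: 0.3
```

carry_out(
  targets=[
    [0,0,0,0,0,-0.05,0],
    [0,0,0,0,0,-0.03,0],
    [0,0,0,0,0,0,0],
  ],
)

```text
time_s: 20.12
tool_pos: [448.3, -52.4, 80.9]
tool_rot: [-0.467, 0.466, -0.531, 0.531]
ft_force: [-2.8, 2.6, 22.8]
finger_gap: 0.1
```

carry_out(
  targets=[
    [0,0,0,0,0,-0.02,0],
    [0,0,0,0,0,0,0],
    [0,0,0,0,0,0,0],
  ],
)

```text
time_s: 20.5
tool_pos: [448.3, -52.4, 80.5]
tool_rot: [-0.467, 0.466, -0.531, 0.532]
ft_force: [-3.4, 2.4, 29.1]
finger_gap: 0.1
```

```bash
python3 - <<'E'
from v import *
s=sensors.observe(); print(s["tool_pos"],s["ft_force"],s["wrist_torque"],s["time_s"])
crop("pics/c8.png",(504.6,368,-.137),(466.6,90.9,-.13),[471,100,60],h=75)
for c in("top","side"):
  for l in ("spare_contactor","terminal_bin","screwdriver"): print(c,l,[np.round(d["location"]) for d in eyes.place_of(c,l)[:1]])
E
```

```text
[448.27572788 -52.37377277  80.51497313] [-3.40900672  2.41402442 29.14154177] [0.7948811  0.61255688 0.07141033] 20.5
top jack []
top saddle_top [([719.3, -304.1, -1.1], 0.38)]
top handle_pad [([448.2, -54.7, 55.3], 0.49)]
top lift_point [([476.7, 166.9, 79.6], 0.58)]
side jack [([465.4, 98.3, -4.9], 0.6)]
side saddle_top []
side handle_pad []
side lift_point [([477.6, 167.6, 86.1], 0.58)]
top spare_contactor [array([758., -70.,   3.])]
top terminal_bin [array([755.,  74.,  -3.])]
top screwdriver [array([ 718., -304.,    0.])]
side spare_contactor [array([757., -69.,  -2.])]
side terminal_bin [array([758.,  73.,   0.])]
side screwdriver [array([ 714., -309.,   -2.])]
```

View pics/c8.png

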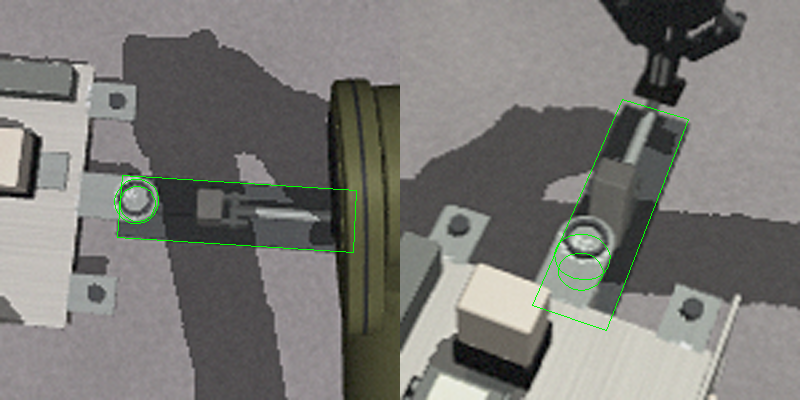

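The picture matches the first full stroke: the tray is raised, the handle is on its stop at about 29 N, and the bystanders haven't moved. Handing in.

```bash
python3 -c "
from rig import order; print(order.hand_in())"
```

```text
the job is handed in; nothing more can be done
None
```

The job is done and handed in at about 21 s of the 54 s allowed. The tray is raised on the jack, and the arm is still holding the handle down.

- **Placing:** I carried the jack by its grip post and set its saddle under the lift point, centred to about 2 mm by the overlays in both cameras.
- **Pumping:** I pushed the handle down to its stop and let it come all the way up. The pad was back at z ≈ 126 mm and the tray was down. I then pushed it to the stop again and held it there.

**Last checks:**
- **Push:** the fingertips hold the handle pad with about 29 N, and the force rises steeply there, so the handle is on its stop.
- **Lift:** the lift point is at z ≈ 80–86 mm, against about 62 mm with the tray down, so it rose roughly 20 mm as expected.
- **Surroundings:** the jack overlay is unchanged, and the contactor, bin and screwdriver read within a few mm of where they started. I saw no sign of the arm touching the control unit.

**Disagreements:**
- The side camera puts the lift point about 6 mm higher than the top camera.
- It also puts the jack's origin about 7 mm further along y than I do. I trusted the overlays and the tool pose for that.
- In the last pictures the networks missed the jack and the saddle in some views, and one saddle detection was false. The saddle was hidden under the ear by then.

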